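Show the cast bust to the inspection camera

ROBOT

A 6-joint arm with a two-finger parallel gripper is mounted at the origin on the work surface. World frame = base frame: x ahead of the robot, y to its left, z up, the work surface at z = 0. Lengths are in m, angles in rad, forces in N, time in s.
With the tool pointing down it reaches from about 0.35 to 0.975 m from the base axis. Payload 4.9 kg.
Tool frame: the origin (TCP) lies at the very end of the fingers, on their centre line; the grasp point (between the pads) lies 19 mm behind it (ctrl.grasp_offset is the distance from the TCP to the grasp point, in m); z points along the fingers, y is the line along which they close (so a half turn about z gives the same grasp; the last joint's range is limited). The gripper opens to 85 mm and grips with 20 to 120 N. Pads are 22 mm wide; open, the fingers measure 114 mm over their backs; the gripper's body (76 mm by 85 mm) begins 54 mm behind the grasp point. The pads swing forward as they close: fully open they stand 13 mm farther back than shut.
Start: joints at [1.056, 0.053, 1.613, -0, 1.476, -0.119], TCP at [0.241, 0.577, 0.231] pointing down, gripper open.
Joint ranges: [-3.01, 3.01], [-1.01, 2.22], [0.06, 2.58], [-1.02, 4.17], [0.09, 2.62], [-3.14, 3.14]. Speed limits (rad/s): [2.57, 2.57, 3.14, 3.14, 3.14, 3.14].

INTERFACE

Orientations are given as a rotation vector (axis times angle).
In Python, from station import ctrl, optics gives the robot as it stands.
- The arm moves only by the shell command python3 -m handwheel 'ROWS' [OPENING] [FORCE]. ROWS is JSON, a list of rows, each an object of numbers: "tx", "ty", "tz": the shift along the tool's x, y, z in mm; "roll": the turn about the tool's z in rad. A call has 1 to 12 rows; each row shifts and turns the commanded pose from where the row before left it, along the tool's axes as they then stand; what a row does not reach is not made up. A row lasts 1/12 s, in which the tool goes at most 41.7 mm and 7.16 degrees, less where a joint would pass 70% of its speed; a pose out of reach is approached as far as the arm can. A call with a gripper value outside its range is refused whole. OPENING is the finger opening in mm, from 0 to 85.4, set as the call begins (- or left out, the last holds). The fingers move at their own pace and stop on an object; FORCE is the grip in N (left out, the last holds). Time passes only in rows, so rows that do not move let the fingers close. It gives the time, the measured TCP pose, the force, the opening and the grip force at its end, in the units of the state.
- ctrl.get_obs(): the state, without advancing time (a new reading comes with each control period).
- optics.get_image(name): name is "scene" or "top" or "wrist"; returns (picture, depth): 480x640x3 uint8, red, green, blue; 480x640 float32, m along the optical axis (not along the pixel's ray), 0 where there is no reading.
- optics.camera_params(name): a dict with "mtx" (3x3 intrinsics, pixels), "extrinsics" (4x4, takes a point from camera to world coordinates); the wrist camera has in their place "tool_from_camera" (4x4, takes a point from camera to tool coordinates, whose origin is the TCP and whose axes are the flange's). Camera axes: x right, y down, z forward; pixel columns grow to the right and rows downward; lengths in m; the calibration is good to about 2 mm. A picture is of the moment at which its call begins: read the wrist's pose just before it. camera_params takes no time and is no camera call.
- ctrl.finish_job(): hands the job in; it is judged then, once.
The state is a dict: "t": time; "q": joint angles; "dq": joint speeds; "effort": joint torques, N m; "tool_pos": TCP position; "tool_rot": TCP orientation; "contact_force": force on the tool from outside, world axes, zero at the start; "wrist_torque": the same for the moment, N m; "opening": finger opening in m; "grip_force": force on a finger pad.
Only numpy, scipy, OpenCV 4.12 (cv2) and the standard library are available. Lean on these libraries where they do the work, as an engineer would, in place of code of your own. Each camera call takes 0.05 s, during which the arm holds its last target. There are 200 camera calls.

TASK

Lift the little bust (head and shoulders) out of the three-pocket mould and show it to the inspection camera: hold it in the air with its face squarely towards the lens, the middle of the face on the lens's line of sight about 12 cm from the glass, head up as the camera sees it, so it leans back as far as the camera looks down. Finish with the gripper still holding it there, steady; do not put it down. Leave the other two castings in their pockets, do not disturb the jar or the spatula, and do not touch the camera or its stand.

Things in the scene. Friction and masses are not known exactly. Their poses are not given: they have to be found in the camera images.
- bust: plaster bust, loose, 0.2 kg. Origin centre of its underside, z up, x out of the face. Plinth 44 diameter, z 0-20; shoulders 34 (x) by 58 (y), z 20-44; neck 24 diameter; head a rounded block 42 (x) by 36 (y), z 54-100, flat temples on its +y and -y sides suit a grip; nose 7 proud of the face; ball of hair, top z 114. Starts upright in a pocket, facing within 66 degrees of world +x
- bust_face (a point): middle of the bust's face (in the face plane, at the root of the nose), at x 21, y 0, z 77 mm in the bust's frame
- bust_nape (a point): middle of the back of the bust's head, at x -21, y 0, z 77 mm in the bust's frame
- mould: fixed green block mould 110 (x) by 300 (y) by 32 high; origin under its centre. Three round pockets, 48 diameter and 14 deep, at y -90, 0 and +90 on its long axis; each holds a casting by its 44 plinth (free by 2 all round, not stuck). Any casting may be in any pocket
- urn: plaster urn casting in another pocket, 80 high, up to 48 wide; origin centre of its underside; to be left alone
- bird: plaster bird casting in another pocket, 70 high, up to 75 long over beak and tail; origin centre of its underside; to be left alone
- camera_stand: fixed stand of the inspection camera: base plate 120 by 120 by 12 (its x from -80 to +40), post at x -55, two cheeks at y +-40 beside the camera. Origin at table level right under the camera's tilt axis; x is the level direction in which it looks (roughly towards the robot), z up. Not to be touched
- camera_head: black camera on the stand, 45 by 70 by 62, with a 44 diameter lens. Origin on its tilt axis, 290 above the table; x is the line of sight, out of the lens, 5 to 29 degrees below level (differs each time, stays put); y level; z the camera's own up. Lens glass at x 45, y 0, z 0: the face is wanted at x 165, y 0, z 0 of this frame
- lens (a point): centre of the lens glass, at x 45 mm in camera_head's frame
- jar: loose white jar with a blue lid, 70 diameter, 100 high; origin centre of its underside; bystander
- spatula: loose spatula lying on the table beyond the mould, handle to its -x; bystander
Not all that is in view belongs to the job. What is shaped like the bust but red is not meant.

How it is judged:
On the way:
1. the bust is lifted clear of the mould in the gripper (z of bust in the frame of mould above 0.05 m and contact force between the fingers and bust above 1 N and contact force between bust and mould below 0.1 N), for 0.2 s.
At the end, for the whole second after the job is handed in: Bust held steady in the gripper, touching nothing else: middle of its face 95 to 145 mm from the lens glass, within 20 mm of the line of sight sideways and up-down, facing the lens and upright in its view within 12 degrees; other castings, jar and spatula within 20 mm of their starts (x of bust_face in the frame of camera_head between 0.14 and 0.19 m and y of bust_face in the frame of camera_head between -0.02 and 0.02 m and z of bust_face in the frame of camera_head between -0.02 and 0.02 m and x of bust_nape in the frame of camera_head above 0.175 m and angle between the x axis of bust and the x axis of camera_head, either way round below 0.21 rad and angle between the z axis of bust and the z axis of camera_head, either way round below 0.21 rad and angle between bust's own z axis and vertical below 1 rad and contact force between the fingers and bust above 1 N and contact force between bust and mould below 0.1 N and contact force between bust and camera_stand below 0.1 N and height (world z) of bust above 0.08 m and linear speed of bust below 0.03 m/s and angular speed of bust below 0.2 rad/s and distance of each of urn, bird, jar, spatula from where it was at the start of the episode below 0.02 m); the arm keeps its last pose, push and grip.
It fails at once if the camera or its stand is touched (contact force between camera_stand and anything else above 2 N).
It fails at once if the urn is disturbed (distance of urn from where it was at the start of the episode above 0.02 m).
It fails at once if the bird is disturbed (distance of bird from where it was at the start of the episode above 0.02 m).
It fails at once if the jar is disturbed (distance of jar from where it was at the start of the episode above 0.02 m).
It fails at once if the spatula is disturbed (distance of spatula from where it was at the start of the episode above 0.02 m).
It also fails if it takes over 38 s, if anything falls off the work surface, if the arm or the gripper's body presses on something with over 40 N, if the wrist force passes 120 N, or if a joint passes its speed limit or range.

## Working session

There is one attempt and no reset: what is moved stays moved. The work goes in short steps, Python scripts to look and compute and a shell command to move; the robot and the scene stay as the last step left them, time stands still between calls to the robot, and variables do not carry over. Pictures are saved under pics/ and viewed, at most 10 in all, crops included, and the job is handed in when it is done.

```bash
ls; mkdir -p pics; cat > h.py <<'E'
import numpy as np,cv2
from station import ctrl,optics
def save(n,im): cv2.imwrite(f'pics/{n}.png',im[:,:,::-1])
def pts(name,depth):
    p=optics.camera_params(name);K=p['mtx'];E=p['extrinsics']
    v,u=np.mgrid[:480,:640]
    c=np.stack([(u-K[0,2])/K[0,0]*depth,(v-K[1,2])/K[1,1]*depth,depth],-1)
    return c@E[:3,:3].T+E[:3,3]
E
python3 - <<'E'
from h import *
o=ctrl.get_obs();print(o['t'],o['tool_pos'],o['tool_rot'],o['opening'])
for n in('scene','top'):
    im,d=optics.get_image(n);save(n,im);np.savez(n,im=im,d=d)
    E=optics.camera_params(n)['extrinsics'];print(n,E.round(3),(d>0).mean())
E
```

```text
pics
0.0 [0.2406542  0.57614169 0.23007512] [-6.17561870e-01 -3.07963437e+00  2.99524919e-03] 0.08535864906619514
scene [[-0.895  0.315 -0.317  0.962]
 [ 0.446  0.658 -0.607  0.786]
 [ 0.017 -0.684 -0.729  1.117]
 [ 0.     0.     0.     1.   ]] 0.99595703125
top [[-0.028 -0.982  0.186  0.311]
 [-0.999  0.033  0.021 -0.025]
 [-0.027 -0.185 -0.982  1.237]
 [ 0.     0.     0.     1.   ]] 0.996005859375
```

View pics/scene.png

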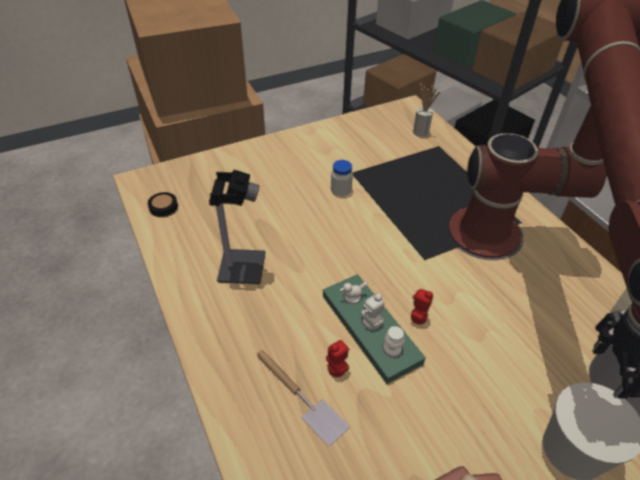

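View pics/top.png

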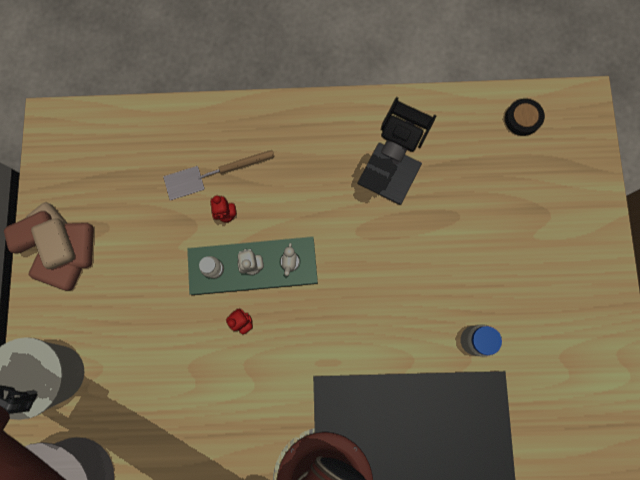

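The white castings in the scene view are the bird (351,291), the bust (373,311) and the urn (394,340). The red busts at (422,306) and (338,357) are decoys. The middle white one, with plinth, shoulders, head and hair, fits the description. I'll confirm that in a crop and measure.

```bash
python3 - <<'E'
from h import *
S=np.load('scene.npz');T=np.load('top.npz')
a=cv2.resize(S['im'][270:370,320:440],(480,400),interpolation=cv2.INTER_CUBIC)
b=cv2.resize(T['im'][235:300,185:320],(800-480,154),interpolation=cv2.INTER_CUBIC)
c=cv2.resize(S['im'][160:290,195:275],(246,400),interpolation=cv2.INTER_CUBIC)
im=np.zeros((560,800,3),np.uint8);im[:400,:480]=a;im[:400,490:736]=c;im[402:556,:320]=b;save('crop',im)
for n,D in(('top',T),('scene',S)):
    P=pts(n,D['d']);hsv=cv2.cvtColor(D['im'],cv2.COLOR_RGB2HSV)
    g=(hsv[...,0]>60)&(hsv[...,0]<90)&(hsv[...,1]>60)&(abs(P[...,2]-.032)<.01)&(P[...,0]>.3)&(P[...,0]<.8)&(abs(P[...,1])<.5)
    g=cv2.morphologyEx(g.astype(np.uint8),cv2.MORPH_OPEN,np.ones((3,3)))
    q=P[g>0][:,:2].astype(np.float32);r=cv2.minAreaRect(q);print(n,'mould',r,np.median(P[g>0][:,2]))
    ctr=np.array(r[0]);w,h=r[1];an=np.deg2rad(r[2]);L=np.array([np.cos(an),np.sin(an)]) if w>h else np.array([-np.sin(an),np.cos(an)])
    if L[1]<0:L=-L
    for k in(-.09,0,.09):
        x=ctr+k*L;m=(np.hypot(*(P[...,:2]-x).transpose(2,0,1))<.04)&(P[...,2]>.04)&(P[...,2]<.2)
        z=P[m];print(' pocket',k,x.round(4),'n',m.sum(),'zmax',z[:,2].max().round(4),'top ctr',z[z[:,2]>z[:,2].max()-.012].mean(0).round(4))
    m=(P[...,0]>.5)&(P[...,0]<1.1)&(P[...,1]>-.5)&(P[...,1]<.0)&(P[...,2]>.2)&(P[...,2]<.4)
    print(' cam head zone',m.sum(),P[m].min(0),P[m].max(0),P[m].mean(0))
    # black jar etc
    m=(hsv[...,0]>105)&(hsv[...,0]<125)&(hsv[...,1]>150)&(P[...,2]>.08)&(P[...,2]<.12);print(' jar',P[m].mean(0) if m.any() else 0)
E
```

```text
top mould ((0.0, 0.0), (0.0, 0.0), 0.0) nan
  return _methods._mean(a, axis=axis, dtype=dtype,
  ret = ret.dtype.type(ret / rcount)
Traceback (most recent call last):
ValueError: zero-size array to reduction operation maximum which has no identity
```

View pics/crop.png

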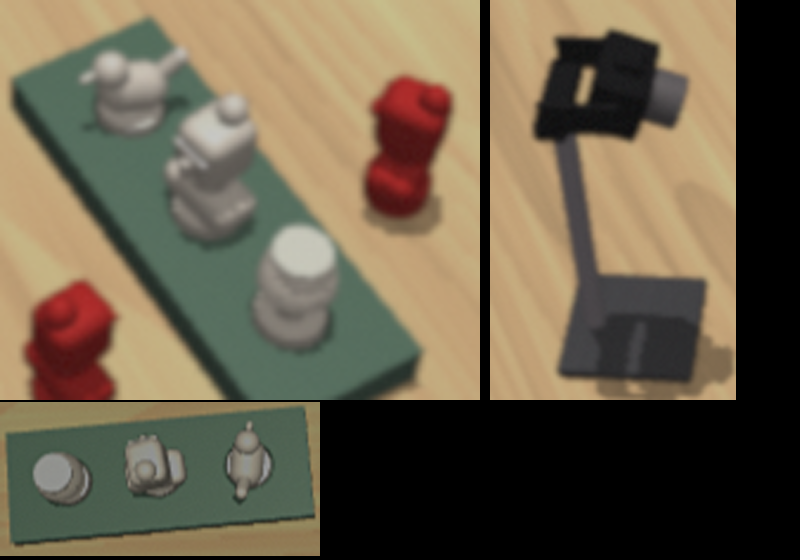

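The crop confirms it: white bust in the middle pocket, nose visible and facing away from the robot (+x side), with the urn and bird either side. The mould mask came back empty, so I'll check the depth and colours.

```bash
python3 - <<'E'
from h import *
for n,px in(('top',[(270,285),(270,240),(250,263),(400,150),(480,340),(300,340)]),('scene',[(350,310),(370,345),(375,310),(235,188),(340,168),(300,250)])):
    D=np.load(n+'.npz');P=pts(n,D['d']);hsv=cv2.cvtColor(D['im'],cv2.COLOR_RGB2HSV)
    for u,v in px: print(n,u,v,P[v,u].round(3),hsv[v,u],D['d'][v,u])
E
```

```text
top 270 285 [0.438 0.112 0.03 ] [66 54 99] 1.2121096
top 270 240 [0.545 0.11  0.033] [ 26  72 113] 1.2292457
top 250 263 [0.477 0.144 0.127] [22 30 95] 1.1250808
top 400 150 [ 0.659 -0.168  0.297] [12 19 67] 0.9851723
top 480 340 [ 0.3   -0.343  0.1  ] [109 164 135] 1.1086982
top 300 340 [ 0.311  0.047 -0.003] [ 23  96 144] 1.2193313
scene 350 310 [0.519 0.104 0.031] [ 70  56 110] 1.3461772
scene 370 345 [0.526 0.218 0.033] [ 70  55 111] 1.2735053
scene 375 310 [0.492 0.172 0.099] [ 18  25 103] 1.2637764
scene 235 188 [ 0.707 -0.143  0.315] [120   9  30] 1.229716
scene 340 168 [ 0.312 -0.348  0.096] [110 187 154] 1.6382663
scene 300 250 [ 0.534 -0.167  0.   ] [ 19  92 197] 1.5284035
```

```bash
cat > m.py <<'E'
from h import *
C=[]
for n in('top','scene'):
    D=np.load(n+'.npz');P=pts(n,D['d']);hsv=cv2.cvtColor(D['im'],cv2.COLOR_RGB2HSV)
    box=(P[...,0]>.3)&(P[...,0]<.8)&(abs(P[...,1])<.5)
    g=(hsv[...,0]>50)&(hsv[...,0]<90)&(hsv[...,1]>35)&(abs(P[...,2]-.032)<.008)&box
    g=cv2.morphologyEx(g.astype(np.uint8),cv2.MORPH_OPEN,np.ones((3,3)))
    r=cv2.minAreaRect(P[g>0][:,:2].astype(np.float32));print(n,'mould',r,np.median(P[g>0][:,2]))
    w,h=r[1];an=np.deg2rad(r[2]);L=np.array([np.cos(an),np.sin(an)]) if w>h else np.array([-np.sin(an),np.cos(an)])
    L*=np.sign(L[1])
    for k in(-.09,0,.09):
        x=np.array(r[0])+k*L;m=(np.hypot(*(P[...,:2]-x).transpose(2,0,1))<.05)&(P[...,2]>.04)&(P[...,2]<.2)
        z=P[m];print(' pocket',k,x.round(4),m.sum(),'zmax',z[:,2].max().round(4),'topctr',z[z[:,2]>z[:,2].max()-.01].mean(0).round(4))
        if k==0:
            for a,b in((.045,.062),(.075,.111),(.113,.1185),(.121,.14)):
                s=z[(z[:,2]>a)&(z[:,2]<b)];print('   z',a,b,len(s),cv2.minAreaRect(s[:,:2].astype(np.float32)) if len(s)>4 else '')
            np.save(n+'_bust',z)
    m=(P[...,0]>.5)&(P[...,0]<.9)&(P[...,1]>-.35)&(P[...,1]<-.02)
    for a,b in((.006,.018),(.22,.4)):
        q=P[m&(P[...,2]>a)&(P[...,2]<b)];print(' stand z',a,b,len(q),q.min(0).round(3),q.max(0).round(3),cv2.minAreaRect(q[:,:2].astype(np.float32)))
    mm=m&(P[...,2]>.22);C.append(P[mm])
    j=(hsv[...,0]>100)&(hsv[...,0]<125)&(hsv[...,1]>120)&(abs(P[...,2]-.1)<.006)
    print(' jar',P[j].mean(0).round(3),j.sum())
# plane segmentation of camera head by local normals (RANSAC)
rng=np.random.default_rng(0)
for n,Q in zip(('top','scene'),C):
    Q=Q.copy()
    for it in range(4):
        best=None
        for _ in range(1500):
            a,b,c=Q[rng.choice(len(Q),3,False)];nn=np.cross(b-a,c-a);l=np.linalg.norm(nn)
            if l<1e-5: continue
            nn/=l;s=abs((Q-a)@nn)<.0025
            if best is None or s.sum()>best.sum(): best=s
        q=Q[best];c=q.mean(0);nn=np.linalg.svd(q-c)[2][2];nn*=np.sign(nn[2])
        print(n,'plane',best.sum(),len(Q),'c',c.round(3),'n',nn.round(3),'rms',((q-c)@nn).std().round(4));Q=Q[~best]
E
python3 m.py
```

```text
top mould ((0.4870521128177643, 0.1550786942243576), (0.10865167528390884, 0.2988475561141968), 3.4907760620117188) 0.031133281207513797
 pocket -0.09 [0.4925 0.0652] 316 zmax 0.0891 topctr [0.5073 0.0626 0.0842]
 pocket 0 [0.4871 0.1551] 479 zmax 0.1342 topctr [0.4777 0.1525 0.1285]
   z 0.045 0.062 108 ((0.48523226380348206, 0.15416377782821655), (0.0313817597925663, 0.05894140526652336), 16.81461524963379)
   z 0.075 0.111 98 ((0.4907945692539215, 0.15568841993808746), (0.048219166696071625, 0.03661646321415901), 10.668556213378906)
   z 0.113 0.1185 129 ((0.48840928077697754, 0.15504349768161774), (0.03729049488902092, 0.03250869736075401), 13.956437110900879)
   z 0.121 0.14 70 ((0.4842407703399658, 0.1534101814031601), (0.031009603291749954, 0.017690999433398247), 7.004613399505615)
 pocket 0.09 [0.4816 0.2449] 353 zmax 0.1022 topctr [0.4828 0.2451 0.0973]
 stand z 0.006 0.018 2091 [ 0.506 -0.342  0.006] [ 0.894 -0.024  0.018] ((0.699912428855896, -0.18199244141578674), (0.3881223499774933, 0.31702765822410583), 0.5775197148323059)
 stand z 0.22 0.4 2097 [ 0.643 -0.24   0.247] 
[... 1370 characters left out ...]
23773), 58.78224563598633)
 jar [ 0.303 -0.351  0.098] 162
top plane 627 2097 c [ 0.683 -0.169  0.313] n [-0.325  0.197  0.925] rms 0.0013
top plane 458 1470 c [ 0.728 -0.192  0.283] n [ 0.087 -0.031  0.996] rms 0.0013
top plane 243 1012 c [ 0.675 -0.163  0.312] n [-0.593  0.324  0.737] rms 0.0014
top plane 182 769 c [ 0.702 -0.178  0.302] n [-0.093  0.046  0.995] rms 0.0014
scene plane 274 1370 c [ 0.728 -0.147  0.294] n [0.358 0.93  0.083] rms 0.0014
scene plane 239 1096 c [ 0.683 -0.162  0.31 ] n [-0.362  0.183  0.914] rms 0.0013
scene plane 187 857 c [ 0.721 -0.19   0.281] n [ 0.025 -0.041  0.999] rms 0.0013
scene plane 132 670 c [ 0.696 -0.145  0.299] n [-0.004  0.883  0.47 ] rms 0.0013
```

```bash
cat > m2.py <<'E'
from h import *
from scipy.spatial.transform import Rotation as Ro
for n in('top','scene'):
    D=np.load(n+'.npz');P=pts(n,D['d']);hsv=cv2.cvtColor(D['im'],cv2.COLOR_RGB2HSV)
    m=(P[...,0]>.5)&(P[...,0]<.95)&(P[...,1]>-.36)&(P[...,1]<-.02)
    b=(m&(hsv[...,1]<60)&(abs(P[...,2]-.012)<.008)).astype(np.uint8)
    b=cv2.morphologyEx(b,cv2.MORPH_OPEN,np.ones((3,3)))
    k,l,st,_=cv2.connectedComponentsWithStats(b);i=1+st[1:,4].argmax();q=P[l==i]
    r=cv2.minAreaRect(q[:,:2].astype(np.float32));print(n,'base',len(q),r,cv2.boxPoints(r).round(3).tolist(),np.median(q[:,2]))
    # head top plane extents around prior normal
    Q=P[m&(P[...,2]>.25)]
    nn=np.array([-.343,.19,.92]);nn/=np.linalg.norm(nn);c=np.array([.683,-.166,.3115])
    for _ in range(5):
        s=abs((Q-c)@nn)<.003
        s&=np.linalg.norm(Q-c,axis=1)<.045
        q=Q[s];c=np.median(q,0)*0+q.mean(0);nn=np.linalg.svd(q-c)[2][2];nn*=np.sign(nn[2])
    h=nn[:2]/np.hypot(*nn[:2]);print(' topface n',nn.round(3),'az',np.degrees(np.arctan2(*h[::-1])).round(1),'tilt',np.degrees(np.arccos(nn[2])).round(1))
    y=np.cross([0,0,1],[*h,0]);x=np.cross(y,nn);uv=np.c_[(q-c)@x,(q-c)@y].astype(np.float32)
    r=cv2.minAreaRect(uv);cc=c+x*r[0][0]+y*r[0][1];print(' rect',r,'face centre',cc.round(4))
    # lens: greyer points in front
    v=hsv[...,2];gm=m&(P[...,2]>.23)&(v>55)&(hsv[...,1]<60);L=P[gm];print(' lens grey',gm.sum(),L.mean(0).round(3) if len(L) else '')
o=ctrl.get_obs();print(Ro.from_rotvec(o['tool_rot']).as_matrix().round(3),o['q'])
E
python3 m2.py
```

```text
top base 1998 ((0.706784188747406, -0.1818564385175705), (0.11730139702558517, 0.11779235303401947), 60.98893737792969) [[0.6269999742507935, -0.20499999821186066], [0.7300000190734863, -0.2619999945163727], [0.7870000004768372, -0.1589999943971634], [0.6840000152587891, -0.10199999809265137]] 0.011223799472101836
 topface n [-0.356  0.196  0.914] az 151.1 tilt 24.0
 rect ((0.006362047046422958, -0.0005623027682304382), (0.06956324726343155, 0.07069721817970276), 89.42418670654297) face centre [ 0.6764 -0.1643  0.3089]
 lens grey 232 [ 0.658 -0.155  0.297]
scene base 1214 ((0.7088680267333984, -0.17707759141921997), (0.12212296575307846, 0.11575349420309067), 61.25537109375) [[0.6290000081062317, -0.2029999941587448], [0.7300000190734863, -0.257999986410141], [0.7889999747276306, -0.1509999930858612], [0.6869999766349792, -0.09600000083446503]] 0.010042522530730458
 topface n [-0.354  0.194  0.915] az 151.2 tilt 23.8
 rect ((0.0061056725680828094, 0.00532073900103569), (0.07274014502763748, 0.0699811577796936), 89.44164276123047) face centre [ 0.6771 -0.1621  0.3077]
 lens grey 160 [ 0.673 -0.149  0.287]
[[-0.923  0.386 -0.001]
 [ 0.386  0.923 -0.002]
 [ 0.    -0.002 -1.   ]] [ 1.05601916e+00  5.32893135e-02  1.61415393e+00 -1.03547206e-05
  1.47597804e+00 -1.18995829e-01]
```

Base plate and head top face agree: the camera looks along azimuth 151°, 24° down, with its origin at about (0.690, -0.170, 0.29). The bust is at (0.488, 0.157), facing 14.5°.

The tool can only roll, so I have to tilt the bust in the grip. I'll grip the temples, then pull the head back while the pocket rim holds the plinth, which pivots it about the pad line.

```bash
python3 -m handwheel '[{"tx":-32.5,"ty":-24.2},{"tx":-32.5,"ty":-24.2},{"tx":-32.5,"ty":-24.2},{"tx":-32.5,"ty":-24.2},{"tx":-32.5,"ty":-24.2},{"tx":-32.5,"ty":-24.2},{"tx":-32.5,"ty":-24.2},{"tx":-32.5,"ty":-24.2},{"tx":-32.5,"ty":-24.2},{"tx":-32.5,"ty":-24.2},{"tx":-32.5,"ty":-24.2},{"tx":-32.5,"ty":-24.2}]' 62 30
python3 -m handwheel '[{"roll":-0.11},{"roll":-0.11},{"roll":-0.11},{"roll":-0.11},{"roll":-0.11},{"roll":-0.1},{},{}]'
python3 - <<'E'
from h import *
from scipy.spatial.transform import Rotation as Ro
o=ctrl.get_obs();p,R=o['tool_pos'],Ro.from_rotvec(o['tool_rot']).as_matrix()
im,d=optics.get_image('wrist');save('w1',im);c=optics.camera_params('wrist');K=c['mtx'];T=c['tool_from_camera']
v,u=np.mgrid[:480,:640];q=np.stack([(u-K[0,2])/K[0,0]*d,(v-K[1,2])/K[1,1]*d,d],-1)@T[:3,:3].T+T[:3,3]
W=q@R.T+p;np.savez('w1',im=im,d=d,q=q,W=W)
print(p,R.round(3).tolist(),o['opening'])
m=(np.hypot(W[...,0]-.488,W[...,1]-.157)<.05)&(d>0)
for a,b in((.113,.1185),(.121,.14),(.045,.062)):
    s=W[m&(W[...,2]>a)&(W[...,2]<b)];print(a,len(s),s.mean(0).round(4),cv2.minAreaRect(s[:,:2].astype(np.float32)))
E
```

```text
[0.24067975 0.57619702 0.23018855] [[-0.923, 0.386, -0.001], [0.386, 0.923, -0.002], [0.0, -0.002, -1.0]] 0.08565004551648024
0.113 0 [nan nan nan] ((0.0, 0.0), (0.0, 0.0), 0.0)
0.121 0 [nan nan nan] ((0.0, 0.0), (0.0, 0.0), 0.0)
0.045 0 [nan nan nan] ((0.0, 0.0), (0.0, 0.0), 0.0)$[0]: bad value
$[0]: bad value
<stdin>:10: RuntimeWarning: Mean of empty slice.
  ret = um.true_divide(
```

View pics/w1.png

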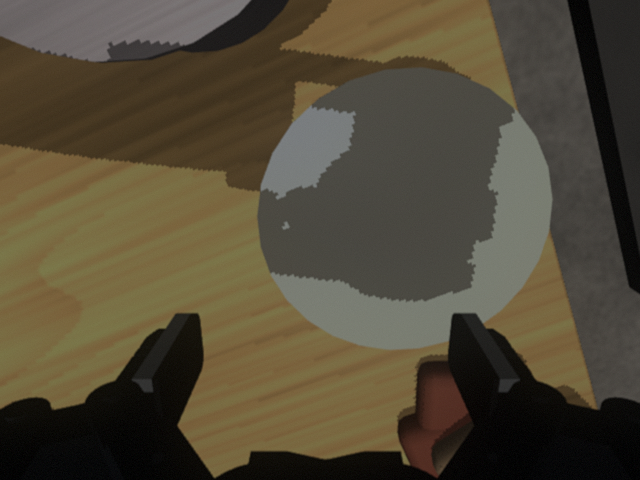

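The picture shows only clutter below the start pose: a white bucket around (405,205). Both moves were refused because of the row format, so I'll try rows with all four keys.

```bash
python3 -m handwheel '[{"tx":-32.5,"ty":-24.2,"tz":0,"roll":0}]' 62 30
```

```text
t: 0.23
tool_pos: [0.2592, 0.5444, 0.2303]
tool_rot: [-0.609, -3.08, -0.001]
contact_force: [0.0, -0.5, -0.2]
opening: 0.0756
grip_force: 0.0
```

```bash
python3 -m handwheel '[{"tx":-32.5,"ty":-24.2,"tz":0,"roll":0},{"tx":-32.5,"ty":-24.2,"tz":0,"roll":0},{"tx":-32.5,"ty":-24.2,"tz":0,"roll":0},{"tx":-32.5,"ty":-24.2,"tz":0,"roll":0},{"tx":-32.5,"ty":-24.2,"tz":0,"roll":0},{"tx":-32.5,"ty":-24.2,"tz":0,"roll":0},{"tx":-32.5,"ty":-24.2,"tz":0,"roll":0},{"tx":-32.5,"ty":-24.2,"tz":0,"roll":0},{"tx":-32.5,"ty":-24.2,"tz":0,"roll":0},{"tx":-32.5,"ty":-24.2,"tz":0,"roll":0},{"tx":-32.5,"ty":-24.2,"tz":0,"roll":0}]'
python3 -m handwheel '[{"tx":0,"ty":0,"tz":0,"roll":-0.11},{"tx":0,"ty":0,"tz":0,"roll":-0.11},{"tx":0,"ty":0,"tz":0,"roll":-0.11},{"tx":0,"ty":0,"tz":0,"roll":-0.11},{"tx":0,"ty":0,"tz":0,"roll":-0.11},{"tx":0,"ty":0,"tz":0,"roll":-0.1},{"tx":0,"ty":0,"tz":0,"roll":0},{"tx":0,"ty":0,"tz":0,"roll":0}]'
cat > w.py <<'E'
import sys
from h import *
from scipy.spatial.transform import Rotation as Ro
n=sys.argv[1]
o=ctrl.get_obs();p,R=o['tool_pos'],Ro.from_rotvec(o['tool_rot']).as_matrix()
im,d=optics.get_image('wrist');save(n,im);c=optics.camera_params('wrist');K=c['mtx'];T=c['tool_from_camera']
v,u=np.mgrid[:480,:640];q=np.stack([(u-K[0,2])/K[0,0]*d,(v-K[1,2])/K[1,1]*d,d],-1)@T[:3,:3].T+T[:3,3]
W=q@R.T+p;np.savez(n,im=im,d=d,q=q,W=W)
print(p,R.round(3).tolist(),o['opening'],o['q'].round(2),T.round(3).tolist())
m=(np.hypot(W[...,0]-.488,W[...,1]-.157)<.05)&(d>0)
for a,b in((.113,.1185),(.121,.14),(.045,.062)):
    s=m&(W[...,2]>a)&(W[...,2]<b)
    if s.any():print(a,s.sum(),W[s].mean(0).round(4),cv2.minAreaRect(W[s][:,:2].astype(np.float32)),'tool',q[s].mean(0).round(4))
E
python3 w.py w2
```

```text
t: 1.15
tool_pos: [0.4893, 0.1565, 0.2312]
tool_rot: [0.618, 3.08, 0.0]
contact_force: [1.2, 0.5, 0.5]
opening: 0.0617
grip_force: 0.0
t: 1.82
tool_pos: [0.4886, 0.1583, 0.231]
tool_rot: [0.394, -3.116, 0.0]
contact_force: [-1.0, -0.0, 0.8]
opening: 0.0622
grip_force: 0.0
[0.48863945 0.15831578 0.23097579] [[-0.969, -0.249, -0.001], [-0.249, 0.969, -0.0], [0.001, 0.0, -1.0]] 0.06220759425505762 [ 0.17 -0.22  1.87  0.    1.49 -1.65] [[0.0, -0.949, -0.316, 0.081], [1.0, 0.0, -0.0, 0.001], [0.0, -0.316, 0.949, -0.143], [0.0, 0.0, 0.0, 1.0]]
0.113 1851 [0.4875 0.1577 0.1165] ((0.48629075288772583, 0.15769433975219727), (0.03938399627804756, 0.033443633466959), 10.20247745513916) tool [ 0.0012 -0.0004  0.1145]
0.121 844 [0.4752 0.1555 0.1288] ((0.47646769881248474, 0.15593582391738892), (0.019306741654872894, 0.019000299274921417), 64.0811767578125) tool [0.0136 0.0006 0.1021]
0.045 1051 [0.48   0.1554 0.0578] ((0.4853845238685608, 0.15766401588916779), (0.033847831189632416, 0.05779900401830673), 13.465628623962402) tool [ 0.009  -0.0007  0.1732]
```

View pics/w2.png

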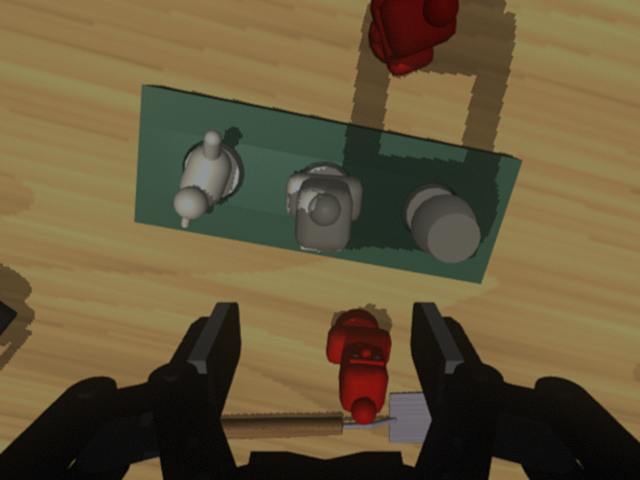

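The wrist view shows the bust at (323,205), white, square to the fingers and centred within 2 mm. The bird is at (205,180), the urn at (445,225), and the red decoys are outside the mould. Next I descend and grip.

```bash
python3 -m handwheel '[{"tx":1,"ty":0,"tz":30,"roll":0},{"tx":0,"ty":0,"tz":30,"roll":0},{"tx":0,"ty":0,"tz":30,"roll":0},{"tx":0,"ty":0,"tz":30,"roll":0},{"tx":0,"ty":0,"tz":20,"roll":0},{"tx":0,"ty":0,"tz":15,"roll":0},{"tx":0,"ty":0,"tz":0,"roll":0},{"tx":0,"ty":0,"tz":0,"roll":0}]'
python3 -m handwheel '[{"tx":0,"ty":0,"tz":0,"roll":0},{"tx":0,"ty":0,"tz":0,"roll":0},{"tx":0,"ty":0,"tz":0,"roll":0},{"tx":0,"ty":0,"tz":0,"roll":0},{"tx":0,"ty":0,"tz":0,"roll":0},{"tx":0,"ty":0,"tz":0,"roll":0}]' 20 30
```

```text
t: 2.53
tool_pos: [0.4872, 0.158, 0.0756]
tool_rot: [0.396, -3.114, 0.0]
contact_force: [1.2, -1.1, 0.4]
opening: 0.0625
grip_force: 0.0
t: 3.03
tool_pos: [0.4894, 0.1583, 0.0783]
tool_rot: [-0.398, 3.113, 0.0]
contact_force: [-0.1, -0.6, 6.1]
opening: 0.0362
grip_force: 33.7
```

Gripped at 36 mm, the head width. Now I raise it 8 mm and pull back 30 mm against the pocket rim to lean it.

```bash
python3 -m handwheel '[{"tx":0,"ty":0,"tz":-4,"roll":0},{"tx":0,"ty":0,"tz":-4,"roll":0},{"tx":0,"ty":0,"tz":0,"roll":0},{"tx":0,"ty":0,"tz":0,"roll":0}]'
python3 -m handwheel '[{"tx":4,"ty":0,"tz":0,"roll":0},{"tx":4,"ty":0,"tz":0,"roll":0},{"tx":4,"ty":0,"tz":0,"roll":0},{"tx":4,"ty":0,"tz":0,"roll":0}]'
python3 -m handwheel '[{"tx":4,"ty":0,"tz":0,"roll":0},{"tx":4,"ty":0,"tz":0,"roll":0},{"tx":3,"ty":0,"tz":0,"roll":0},{"tx":3,"ty":0,"tz":0,"roll":0},{"tx":0,"ty":0,"tz":0,"roll":0},{"tx":0,"ty":0,"tz":0,"roll":0}]'
```

```text
t: 3.37
tool_pos: [0.4875, 0.1581, 0.084]
tool_rot: [0.398, -3.116, -0.0]
contact_force: [-0.7, -0.1, -2.2]
opening: 0.0361
grip_force: 33.2
t: 3.7
tool_pos: [0.4738, 0.1541, 0.0857]
tool_rot: [-0.398, 3.112, -0.0]
contact_force: [5.2, 0.4, 1.3]
opening: 0.0357
grip_force: 30.3
t: 4.2
tool_pos: [0.4591, 0.1504, 0.0848]
tool_rot: [-0.398, 3.115, -0.0]
contact_force: [3.9, -1.4, 3.0]
opening: 0.0359
grip_force: 30.2
```

Small reaction forces. Next I lift to the working height and measure the tilt.

```bash
python3 -m handwheel '[{"tx":0,"ty":0,"tz":-15,"roll":0},{"tx":0,"ty":0,"tz":-25,"roll":0},{"tx":0,"ty":0,"tz":-25,"roll":0},{"tx":0,"ty":0,"tz":-25,"roll":0},{"tx":0,"ty":0,"tz":-20,"roll":0},{"tx":0,"ty":0,"tz":0,"roll":0},{"tx":0,"ty":0,"tz":0,"roll":0},{"tx":0,"ty":0,"tz":0,"roll":0}]' - 60
cat > b.py <<'E'
import sys
from h import *
from scipy.spatial.transform import Rotation as Ro
tag=sys.argv[1]
o=ctrl.get_obs();p,R=o['tool_pos'],Ro.from_rotvec(o['tool_rot']).as_matrix();g=p+R[:,2]*-.019
print('grasp',g.round(4),o['grip_force'],'yaw',np.degrees(np.arctan2(-R[1,0],-R[0,0])).round(1))
im,d=optics.get_image('scene');P=pts('scene',d);np.savez(tag,im=im,d=d)
hsv=cv2.cvtColor(im,cv2.COLOR_RGB2HSV)
L=(P-g)@R;L[...,0]*=-1;L[...,2]*=-1   # bust-yaw frame: x facing, z up, y(tool)
m=(abs(L[...,0])<.07)&(abs(L[...,1])<.04)&(L[...,2]<.05)&(L[...,2]>-.11)&(P[...,2]>.05)&(hsv[...,1]<60)&(hsv[...,2]>45)
Q=L[m];print('n',m.sum(),Q.min(0).round(3),Q.max(0).round(3))
ys,xs=np.where(m);u,v=int(xs.mean()),int(ys.mean());print('px',u,v)
c=im[max(v-50,0):v+50,max(u-60,0):u+60];save(tag,cv2.resize(c,(720,600),interpolation=cv2.INTER_CUBIC))
np.save(tag+'_Q',Q)
rng=np.random.default_rng(1);q0=Q
for it in range(4):
    best=None
    for _ in range(1500):
        a,b,c=q0[rng.choice(len(q0),3,False)];nn=np.cross(b-a,c-a);l=np.linalg.norm(nn)
        if l<1e-5: continue
        s=abs((q0-a)@nn/l)<.0015
        if best is None or s.sum()>best.sum(): best=s
    q=q0[best];c=q.mean(0);nn=np.linalg.svd(q-c)[2][2];nn*=np.sign(nn[2]);print('plane',best.sum(),c.round(3),nn.round(3),'pitch from z',np.degrees(np.arctan2(-nn[0],nn[2])).round(1));q0=q0[~best]
E
python3 b.py b1
```

```text
t: 4.87
tool_pos: [0.4568, 0.1504, 0.1913]
tool_rot: [0.398, -3.11, -0.0]
contact_force: [-0.9, 0.2, -2.9]
opening: 0.0351
grip_force: 64.9
grasp [0.4569 0.1505 0.2103] 64.85111117362976 yaw 14.6
n 787 [-0.018 -0.039 -0.074] [0.051 0.031 0.049]
px 381 280
plane 182 [ 0.029  0.004 -0.023] [0.968 0.045 0.248] pitch from z -75.6
plane 125 [ 0.03   0.003 -0.023] [ 0.931 -0.019  0.365] pitch from z -68.6
plane 101 [ 0.023  0.015 -0.019] [0.679 0.697 0.23 ] pitch from z -71.3
plane 75 [ 0.023  0.002 -0.021] [0.91  0.095 0.403] pitch from z -66.1
```

View pics/b1.png

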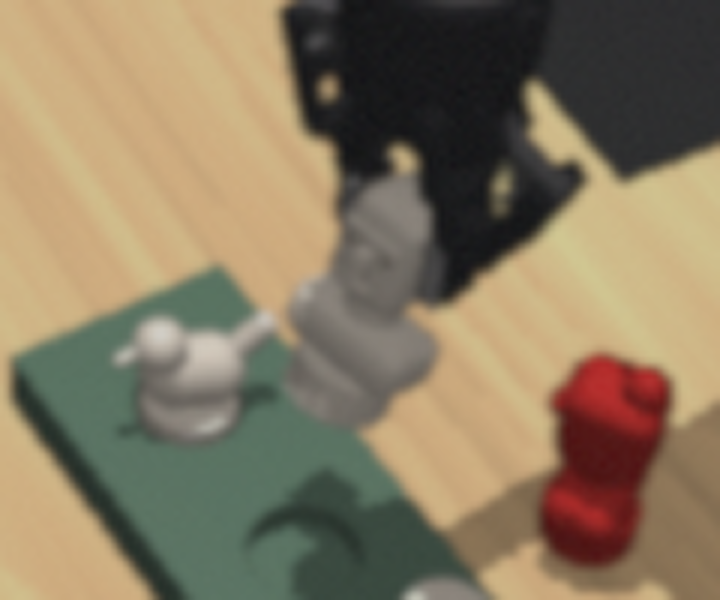

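The bust is in the grip at about (365,290) in the crop, leaning back, with the bird and urn still in place. I'll get the exact tilt from its front profile.

```bash
python3 - <<'E'
import numpy as np
Q=np.load('b1_Q.npy')
for lo in np.arange(-.08,.05,.006):
    s=Q[(Q[:,2]>=lo)&(Q[:,2]<lo+.006)]
    if len(s): print(round(lo*1000+3),len(s),'x',(np.percentile(s[:,0],[50,95])*1000).round(1),'y',(s[:,1].min()*1000).round(),(s[:,1].max()*1000).round(), 'mid x',(np.median(s[abs(s[:,1]-.003)<.006][:,0])*1000).round(1))
# head centre from side planes / face plane: points z -15..18
for a,b in((-.018,.02),(-.05,-.03),(-.075,-.055)):
    s=Q[(Q[:,2]>a)&(Q[:,2]<b)&(Q[:,0]>0)&(abs(Q[:,1])<.013)]
    if len(s)>8:
        for _ in range(4):
            A=np.c_[s[:,1],s[:,2],np.ones(len(s))];c=np.linalg.lstsq(A,s[:,0],rcond=None)[0];r=s[:,0]-A@c;s=s[abs(r)<max(1.2*r.std(),.001)]
        print(a,b,len(s),'pitch',np.degrees(np.arctan(-c[1])).round(1),'yaw',np.degrees(np.arctan(-c[0])).round(1),'x0',c[2].round(4),r.std().round(4))
E
```

```text
-71 12 x [35.3 46.2] y 1.0 22.0 mid x 46.4
-65 39 x [44. 49.] y -20.0 22.0 mid x 48.3
-59 39 x [43.6 49.2] y -15.0 22.0 mid x 46.3
-53 54 x [39.8 44.9] y -13.0 28.0 mid x 42.1
-47 28 x [35.1 42. ] y -18.0 29.0 mid x 37.0
-41 75 x [34.  37.3] y -26.0 30.0 mid x 35.3
-35 110 x [28.1 34.1] y -25.0 29.0 mid x 32.1
-29 65 x [24.8 32.2] y -22.0 25.0 mid x 24.7
-23 5 x [24.  26.2] y -3.0 4.0 mid x 24.0
-17 9 x [25.3 27.5] y -10.0 23.0 mid x 26.2
-11 30 x [25.8 29.2] y -11.0 27.0 mid x 28.0
-5 36 x [22.6 29.2] y -10.0 29.0 mid x 27.2
1 44 x [21.7 30.8] y -22.0 26.0 mid x 26.9
7 41 x [20.1 28.7] y -22.0 24.0 mid x 24.6
13 67 x [16.9 26.1] y -24.0 25.0 mid x 20.5
19 85 x [11.1 19.9] y -22.0 27.0 mid x 13.3
25 28 x [12.6 16.1] y -21.0 25.0 mid x 10.2
31 6 x [12.6 14.7] y 20.0 25.0 mid x nan
37 4 x [ 2.8 13.2] y 19.0 31.0 mid x nan
43 6 x [-1.5 16.7] y -39.0 29.0 mid x nan
49 4 x [16.3 17.6] y 16.0 27.0 mid x nan
-0.018 0.02 46 pitch 19.5 yaw 4.9 x0 0.0239 0.001
-0.05 -0.03 33 pitch 37.8 yaw 2.8 x0 0.0033 0.0011
-0.075 -0.055 20 pitch 20.7 yaw -2.5 x0 0.0223 0.0007
  return _methods._mean(a, axis=axis, dtype=dtype,
  ret = ret.dtype.type(ret / rcount)
```

Tilt reads 20–22°, against 24° wanted and ±12° allowed. Now I carry it to the viewing pose.

```bash
python3 -m handwheel '[{"tx":-2,"ty":-12,"tz":-5,"roll":0},{"tx":-2,"ty":-24,"tz":0,"roll":0},{"tx":-2,"ty":-24,"tz":0,"roll":0},{"tx":-2,"ty":-24,"tz":0,"roll":0},{"tx":-2,"ty":-24,"tz":0,"roll":0},{"tx":-2,"ty":-24,"tz":0,"roll":0},{"tx":-2,"ty":-24,"tz":0,"roll":0},{"tx":-2,"ty":-24,"tz":0,"roll":0},{"tx":-2,"ty":-24,"tz":0,"roll":0},{"tx":-2,"ty":-24,"tz":0,"roll":0},{"tx":-1,"ty":-16,"tz":0,"roll":0},{"tx":0,"ty":-8,"tz":0,"roll":0}]' - 70
python3 -m handwheel '[{"tx":0,"ty":0,"tz":0,"roll":0.05},{"tx":0,"ty":0,"tz":0,"roll":0.1},{"tx":0,"ty":0,"tz":0,"roll":0.1},{"tx":0,"ty":0,"tz":0,"roll":0.1},{"tx":0,"ty":0,"tz":0,"roll":0.1},{"tx":0,"ty":0,"tz":0,"roll":0.1},{"tx":0,"ty":0,"tz":0,"roll":0.1},{"tx":0,"ty":0,"tz":0,"roll":0.06},{"tx":0,"ty":0,"tz":0,"roll":0.05},{"tx":0,"ty":0,"tz":0,"roll":0},{"tx":0,"ty":0,"tz":0,"roll":0},{"tx":0,"ty":0,"tz":0,"roll":0}]'
python3 b.py b2
python3 - <<'E'
from h import *
from scipy.spatial.transform import Rotation as Ro
import numpy as np
Q=np.load('b2_Q.npy')
for a,b in((-.018,.02),(-.075,-.055)):
    s=Q[(Q[:,2]>a)&(Q[:,2]<b)&(Q[:,0]>0)&(abs(Q[:,1])<.013)]
    print(len(s),np.percentile(s[:,0],[50,95]) if len(s) else '')
o=ctrl.get_obs();p,R=o['tool_pos'],Ro.from_rotvec(o['tool_rot']).as_matrix();g=p-R[:,2]*.019
f=-R[:,0];th=np.radians(21.5);face=g+.021*(np.cos(th)*f+np.array([0,0,np.sin(th)]))
a,t=np.radians(151),np.radians(24);x=np.array([np.cos(a)*np.cos(t),np.sin(a)*np.cos(t),-np.sin(t)]);y=np.array([-np.sin(a),np.cos(a),0]);z=np.cross(x,y)
print('face in cam',[(face-[.690,-.170,.29])@k for k in(x,y,z)],o['t'])
E
```

```text
t: 5.92
tool_pos: [0.5424, -0.0902, 0.1981]
tool_rot: [0.395, -3.115, -0.001]
contact_force: [-0.0, -0.4, -1.7]
opening: 0.0352
grip_force: 70.4
t: 6.92
tool_pos: [0.5423, -0.0878, 0.199]
tool_rot: [-0.784, -3.041, -0.0]
contact_force: [-0.3, -0.5, -1.5]
opening: 0.0352
grip_force: 70.4
grasp [ 0.5423 -0.0878  0.218 ] 70.35749316215515 yaw -28.9
n 403 [-0.024 -0.017 -0.072] [0.047 0.035 0.05 ]
px 303 223
plane 90 [ 0.02   0.02  -0.024] [0.492 0.856 0.159] pitch from z -72.1
plane 58 [ 0.01   0.014 -0.02 ] [0.734 0.385 0.559] pitch from z -52.7
plane 48 [ 0.022  0.019 -0.014] [0.751 0.572 0.328] pitch from z -66.4
plane 45 [ 0.009  0.013 -0.027] [0.344 0.885 0.314] pitch from z -47.6
25 [0.02478358 0.02776907]
10 [0.04348056 0.04559932]
face in cam [np.float64(0.16264256231491794), np.float64(-0.0003023296358092148), np.float64(0.002065877598002898)] 6.9667
```

View pics/b2.png

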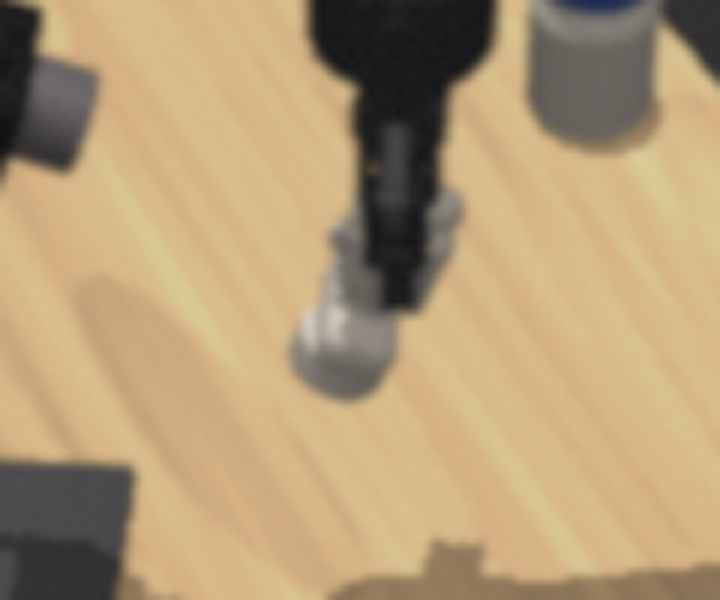

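The crop shows the bust tilted and facing the lens (lens at (70,115), face at about (340,240)), clear of everything. By the measurements the face is 118 mm from the glass and within about 2 mm of the line of sight, so I'll hand in.

```bash
python3 -m handwheel '[{"tx":0,"ty":0,"tz":0,"roll":0},{"tx":0,"ty":0,"tz":0,"roll":0},{"tx":0,"ty":0,"tz":0,"roll":0},{"tx":0,"ty":0,"tz":0,"roll":0}]'; python3 -c "
from station import ctrl;print(ctrl.finish_job())"
```

```text
t: 7.3
tool_pos: [0.5426, -0.0881, 0.1993]
tool_rot: [0.786, 3.042, 0.0]
contact_force: [-0.2, -0.8, -2.3]
opening: 0.0351
grip_force: 70.4
the job is handed in; nothing more can be done
None
```

I handed the job in at 7.3 s (no verdict came back), with the bust held steady facing the lens: by my measurements its face is about 118 mm from the glass, within 2–3 mm of the line of sight, and leaning back about 21° against the camera's 24°.

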